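# Offer a cigar box lid up to its hinge and hold it for the pin

### The arm

A 6-joint arm with a two-finger parallel gripper is mounted at the origin on the work surface. World frame = base frame: x ahead of the robot, y to its left, z up, the work surface at z = 0. Lengths are in mm, angles in rad, forces in N, time in s.
With the tool pointing down it reaches from about 300 to 875 mm from the base axis. Payload 4.2 kg.
Tool frame: the origin (TCP) lies at the very end of the fingers, on their centre line; the grasp point (between the pads) lies 19 mm behind it; z points along the fingers, y is the line along which they close (so a half turn about z gives the same grasp; the last joint's range is limited). The gripper opens to 85 mm and grips with 20 to 120 N. Pads are 22 mm wide; open, the fingers measure 114 mm over their backs; the gripper's body (76 mm by 85 mm) begins 54 mm behind the grasp point. The pads swing forward as they close: fully open they stand 13 mm farther back than shut.
Start: joints at [1.124, 0.32, 1.565, -0, 1.257, -0.02], TCP at [238.031, 523.434, 231.338] pointing down, gripper open.
Joint ranges: [-3.11, 3.11], [-0.84, 2.01], [0.21, 2.61], [-1.34, 4.49], [0.05, 2.63], [-2.56, 2.56]. Speed limits (rad/s): [2.57, 2.57, 3.14, 3.14, 3.14, 3.14].

### API

Orientations are given as a 3x3 rotation matrix whose columns are the frame's x, y, z axes.
In Python, from cell import robot, viewer gives the robot as it stands.
- The arm moves only by the shell command python3 -m pendant 'ROWS'. ROWS is a JSON object of lists of equal length, an entry for each row: "angular": the turn, a rotation vector about the tool's x, y, z in units of 5 degrees (1.0 is 5 degrees), a list of three; "translation": the shift along the tool's x, y, z in units of 30 mm (1.0 is 30 mm), a list of three; "hand": the finger opening in mm, from 0 to 85.4. A call has 1 to 8 rows; each row shifts and turns the commanded pose from where the row before left it, along the tool's axes as they then stand; what a row does not reach is not made up. A row lasts 1/10 s, in which the tool goes at most 50 mm and 8.59 degrees, less where a joint would pass 70% of its speed; a pose out of reach is approached as far as the arm can. A call is refused whole if a number of a shift passes 1 or a number of a turn 1, either way. A call with a gripper value outside its range is refused whole. The fingers move at their own pace and stop on an object; the grip force is fixed at half the most. Time passes only in rows, so rows that do not move let the fingers close. It gives the time, the measured TCP pose, the force, the opening and the grip force at its end, in the units of the state.
- robot.read_state(): the state, without advancing time (a new reading comes with each control period).
- viewer.grab_frame(name): name is "scene" or "top"; returns (picture, depth): 400x640x3 uint8, red, green, blue; 400x640 float32, mm along the optical axis (not along the pixel's ray), 0 where there is no reading.
- viewer.get_calibration(name): a dict with "fx", "fy", "cx", "cy" (pixels), "cam_to_world" (4x4, takes a point from camera to world coordinates). Camera axes: x right, y up, looking along -z (the intrinsics and any distortion apply to the point x, -y, -z); pixel columns grow to the right and rows downward; lengths in mm; the calibration is good to about 2 mm. A picture is of the moment at which its call begins. get_calibration takes no time and is no camera call.
- robot.hand_in(): hands the job in; it is judged then, once.
Trained networks look in the newest picture that a camera, given by its name, has taken for a name from the list of things; names that differ only in an ending like _2 or _b are one class to them, and where a whole thing is asked for, a point or a joint stands for the part that bears it (a point fixed in the world has none). Each returns a list of dicts, best first, with "p" (0 to 1); they miss things now and then, are a little off and sometimes report something else, mostly with a low value. They report only what shows in the picture. A call takes as long as a camera call. They do not tell look-alikes from the thing itself.
- viewer.regions_of(label, camera): "region" (400x640 bool, what is visible of it).
- viewer.landmark_of(label, camera): "centre" ([x, y, z] in mm, in the coordinates of the camera as it stood for that picture, good to about 4 mm: a listed point, or the origin of a listed thing).
The state is a dict: "clock": time; "joint_positions": joint angles; "joint_velocities": joint speeds; "joint_torque": joint torques, N m; "tool_pos": TCP position; "ee_rot": TCP orientation; "wrist_force": force on the tool from outside, world axes, zero at the start; "torque": the same for the moment, N m; "width": opening from 0.0 (shut) to 1.0 (fully open); "grip_force": force on a finger pad.
Only numpy, scipy, OpenCV 4.12 (cv2) and the standard library are available. Lean on these libraries where they do the work, as an engineer would, in place of code of your own. Each camera call takes 0.05 s, during which the arm holds its last target. There are 200 camera calls.

### The job

Slide the open wooden box along the bench, without lifting it, until its back lies flush against the wooden stop and it stands between the two yellow marks. Then pick up the loose lid, which has a wooden block to grip, and bring it to the front of the box, level and opened out towards you, so that its dark steel knuckle sits between the box's two knuckles and all three holes line up for a hinge pin. Finish while still holding it there, still, in the air and not resting on the box, and leave the other things on the bench where they are.

Things in the scene. Friction and masses are not known exactly. Their poses are not given: they have to be found in the camera images.
- stop: Fixed light wooden stop bar, 260 mm long (along its y), 20 mm thick, 30 mm high. Origin at the foot of the middle of its front face; its x points away from the robot into the bar, the front face is the plane x = 0, z up. Two yellow stripes on the bench run forward from it, their inner edges at y = +85 and -85 mm.
- box: Loose open plywood box 90 mm deep (x), 130 wide (y), 60 high, walls 8 mm, 0.55 to 0.9 kg. Origin: centre of its underside; x to its back, z up. Starts 60 to 100 mm short of the stop, about in line, turned up to 0.15 rad against it. Its front (-x) has a dark steel hinge leaf 72 mm wide with two knuckles; the rest of the front (|y| over 36 mm) is bare. Slides flat when pushed low at two points.
- box_back (a point): Middle of the lower back edge of the box (45 mm behind its origin, at its underside); axes as the box.
- box_hinge (a point): Centre of the gap between the box's two knuckles, on the hinge axis (y): 60 mm in front of the box's origin, 15 mm in front of its front face, 52 mm above its underside. Axes as the box. The knuckles are dark steel tubes, 18 mm outside, 10 mm hole, at |y| 18 to 36 mm: the gap is 36 mm.
- lid: Loose plywood lid flat on the bench, inner face up, left or right of the box: panel 75 (x) x 110 (y) x 10 mm, 0.21 to 0.42 kg. Origin: centre of its underside, z up; its +x edge carries the hinge leaf and points away from the robot within 0.6 rad. Fitted and opened out level, its axes are parallel to the box's, the panel on the robot's side of the hinge.
- lid_knuckle (a point): Centre of the lid's single knuckle (dark steel tube along y, 26 mm long, 18 mm outside diameter, 10 mm hole), 52.5 mm ahead (+x) of the lid's origin, 15 mm beyond the panel's edge, 9 mm above the underside. Axes as the lid. When fitted it coincides with box_hinge, with 5 mm free on each side along y.
- lid_grip (a point): Grasp point on the light wooden block on the lid's inner face: block 22 (x) x 44 (y) x 30 mm high on the panel, its top 40 mm above the lid's underside, centred 10 mm behind (-x) the lid's origin. The point is on the block's axis, 31 mm above the underside. Axes as the lid.
- mould: Bystander: black plastic cigar mould 80 x 120 x 22 mm with four cigars in it, on the other side from the lid. Origin at the centre of its underside.
- mug: Bystander: white mug, 80 mm wide, 90 mm high. Origin at the centre of its underside.
- dish: Bystander: small orange dish, 56 mm wide, 32 mm high. Origin at the centre of its underside.
- phone: Bystander: black phone 150 x 72 x 9 mm lying flat. Origin at the centre of its underside.
- screwdriver: Bystander: screwdriver 180 mm long lying on the bench. Origin under its middle.
- pin: Bystander: the steel hinge pin, a 5 mm rod 90 mm long with a bent end, lying on the bench; it stays there, someone else will insert it. Origin under its middle.
There are look-alikes about, which are no part of the job. Leave any blue or purple look-alike of the lid alone. Leave any blue look-alike of the box alone.

How it is judged (in metres and radians):
On the way:
1. the box stands flush against the stop between the yellow marks (x of box_back in the frame of stop above -0.006 m and y of box_back in the frame of stop between -0.02 and 0.02 m and angle between the y axis of box and the y axis of stop, either way round below 0.06 rad and height (world z) of box below 0.006 m and angle between box's own z axis and vertical below 0.05 rad), for 0.2 s.
At the end, for the whole second after the job is handed in: Box flat, within 6 mm of the stop, 0.06 rad square, 20 mm of its middle. Lid gripped (2 N), 30 mm up, still, level to 0.2 rad, on the robot's side; knuckle within 4 mm of the hinge axis in depth and height, 5.5 mm along it, parallel to 0.1 rad; lid and box press under 2 N (all of step 1 and x of lid_knuckle in the frame of box_hinge between -0.004 and 0.004 m and z of lid_knuckle in the frame of box_hinge between -0.004 and 0.004 m and y of lid_knuckle in the frame of box_hinge between -0.0055 and 0.0055 m and angle between the y axis of lid and the y axis of box, either way round below 0.1 rad and angle between lid's own z axis and vertical below 0.2 rad and x of lid_grip in the frame of box_hinge below -0.04 m and contact force between the fingers and lid above 2 N and contact force between lid and box below 2 N and height (world z) of lid above 0.03 m and linear speed of lid below 0.02 m/s); the arm keeps its last pose, push and grip.
It fails at once if the box is lifted off the bench or tipped (height (world z) of box above 0.02 m or angle between box's own z axis and vertical above 0.25 rad).
It fails at once if a bystander is moved more than 30 mm (distance of any of mould, mug, dish, phone, screwdriver, pin from where it was at the start of the episode above 0.03 m).
It also fails if it takes over 58 s, if anything falls off the work surface, if the arm or the gripper's body presses on something with over 40 N, if the wrist force passes 120 N, or if a joint passes its speed limit or range.

## Working session

There is one attempt and no reset: what is moved stays moved. The work goes in short steps, Python scripts to look and compute and a shell command to move; the robot and the scene stay as the last step left them, time stands still between calls to the robot, and variables do not carry over. Pictures are saved under pics/ and viewed, at most 10 in all, crops included, and the job is handed in when it is done.

```bash
mkdir -p pics; cat > h.py <<'E'
import numpy as np, cv2
from cell import robot, viewer
def cal(n):
    c=viewer.get_calibration(n); return c,np.array(c["cam_to_world"])
def w(n,p): 
    c,T=cal(n); return (T@np.r_[p,1])[:3]
def cloud(n,d):
    c,T=cal(n); v,u=np.mgrid[0:400,0:640]
    P=np.stack([(u-c["cx"])/c["fx"]*d,-(v-c["cy"])/c["fy"]*d,-d,np.ones_like(d)],-1)
    return (P@T.T)[...,:3]
def px(n,P):
    c,T=cal(n); q=np.linalg.inv(T)@np.r_[P,1]; return c["cx"]+c["fx"]*q[0]/-q[2], c["cy"]-c["fy"]*q[1]/-q[2]
E
python3 - <<'E'
from h import *
for n in("scene","top"):
    a,d=viewer.grab_frame(n); cv2.imwrite(f"pics/{n}0.png",a[...,::-1]); np.save(n+"0",d)
    c,T=cal(n); print(n,{k:v for k,v in c.items() if k!="cam_to_world"},T.round(2).tolist())
    for l in "stop box box_hinge lid lid_knuckle lid_grip mould mug dish phone screwdriver pin".split():
        for r in viewer.landmark_of(l,n):
            if r["p"]>.3:
                P=w(n,r["centre"]); print(l,round(r["p"],2),P.round(0),np.round(px(n,P)))
E
```

```text
scene {'fx': 464.72459700034153, 'fy': 464.72459700034153, 'cx': 318.62976428502566, 'cy': 195.72750075193713} [[-0.76, -0.36, 0.54, 1215.67], [0.65, -0.41, 0.64, 823.58], [-0.01, 0.84, 0.55, 793.19], [0.0, 0.0, 0.0, 1.0]]
stop 0.8 [678.  -1.  -2.] [272. 246.]
stop 0.37 [500.  55.  50.] [335. 214.]
stop 0.37 [490. 475.   1.] [464. 310.]
box 0.9 [564.  41.   0.] [314. 235.]
box_hinge 0.9 [388.  60.  50.] [365. 200.]
box_hinge 0.89 [500.  54.  50.] [335. 213.]
lid 0.9 [450. 308.   0.] [417. 265.]
lid 0.69 [611. 225.   1.] [348. 277.]
lid 0.64 [263. 325.   4.] [466. 237.]
lid_knuckle 0.9 [576. 261.  10.] [369. 276.]
lid_knuckle 0.87 [503. 288.  12.] [397. 267.]
lid_knuckle 0.63 [249. 371.   7.] [484. 242.]
lid_knuckle 0.34 [491. 477.   3.] [465. 310.]
lid_grip 0.74 [619. 212.  28.] [343. 268.]
lid_grip 0.6 [438. 313.  30.] [423. 255.]
lid_grip 0.56 [266. 312.  31.] [463. 227.]
mould 0.9 [ 497. -321.   -3.] [259. 178.]
mug 0.95 [ 652. -411.   -4.] [205. 184.]
mug 0.52 [505. 286.  10.] [396. 268.]
mug 0.32 [ 540. -470.    2.] [225. 164.]
dish 0.58 [662. 358.  -5.] [373. 321.]
phone 0.6 [ 
[... 539 characters left out ...]
 43.   2.] [303. 173.]
box_hinge 0.89 [501.  49.  50.] [301. 190.]
box_hinge 0.59 [392.  53.  51.] [300. 226.]
lid 0.97 [609. 220.   1.] [246. 160.]
lid 0.71 [450. 305.  -2.] [219. 211.]
lid_knuckle 0.98 [250. 371.  11.] [196. 277.]
lid_knuckle 0.86 [582. 263.   9.] [232. 168.]
lid_knuckle 0.75 [500. 281.   8.] [226. 194.]
lid_grip 0.96 [446. 311.  30.] [215. 211.]
lid_grip 0.74 [619. 211.  37.] [247. 154.]
lid_grip 0.71 [262. 312.  30.] [214. 272.]
mould 0.75 [ 503. -327.   -0.] [422. 189.]
mug 0.8 [ 656. -420.    2.] [448. 141.]
dish 0.62 [660. 353.   1.] [204. 145.]
dish 0.4 [606.  33.   3.] [306. 159.]
screwdriver 0.85 [489. 477.   3.] [163. 199.]
pin 0.55 [ 641. -274.   -2.] [403. 147.]
```

View pics/top0.png

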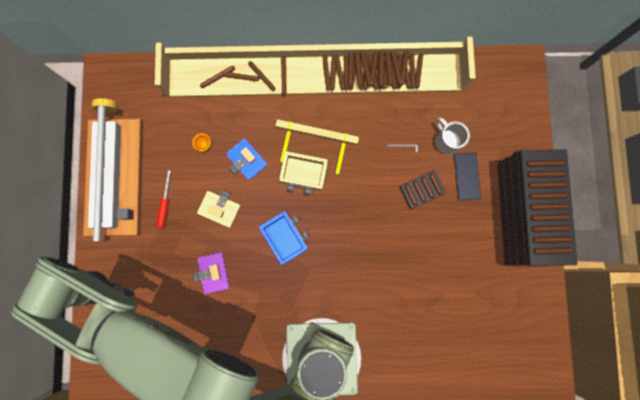

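View pics/scene0.png

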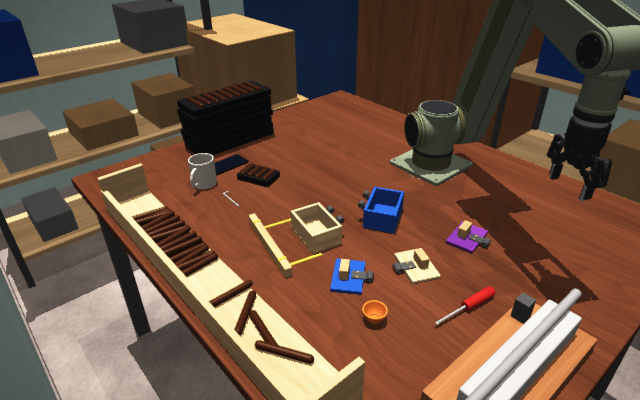

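The wooden lid at top px (219,208) is the one meant: the blue one at (246,158) and the purple one at (211,272) are look-alikes. The wooden box at (303,172) sits before the stop between the yellow stripes, and the blue one at (283,238) is a look-alike. I'll measure now and confirm with a crop.

```bash
cat > m.py <<'E'
from h import *
def near(rs,n,c):
    return min(rs,key=lambda r:np.linalg.norm(C(r,n)[:2]-c))
def fitrect(P):
    r=cv2.minAreaRect(P[:,:2].astype(np.float32)); return np.round(r[0],1),np.round(r[1],1),round(r[2],2)
def grab(n="top"):
    a,d=viewer.grab_frame(n); return a,cloud(n,d)
E
python3 - <<'E'
from m import *
for n in("top","scene"):
    a,W=grab(n)
    if n=="top":
        cv2.imwrite("pics/crop1.png",cv2.resize(a[110:240,180:370],None,fx=4,fy=4,interpolation=cv2.INTER_CUBIC)[...,::-1])
    hsv=cv2.cvtColor(a,cv2.COLOR_RGB2HSV); X,Y,Z=W[...,0],W[...,1],W[...,2]
    wood=(hsv[...,1]<140)&(hsv[...,2]>130)
    B=lambda x0,x1,y0,y1,z0,z1:(X>x0)&(X<x1)&(Y>y0)&(Y<y1)&(Z>z0)&(Z<z1)
    for nm,m in dict(stop=B(630,740,-150,150,24,36),boxrim=B(480,640,-60,140,54,66),boxhinge=B(470,545,-10,110,40,64)&(hsv[...,2]<110),lidpanel=B(370,500,230,380,4,16)&wood,lidblock=B(370,500,230,380,35,46),lidknuck=B(470,540,230,330,10,24)&(hsv[...,2]<110)).items():
        m=m.astype(np.uint8); k,L,s,_=cv2.connectedComponentsWithStats(m)
        if k<2: print(nm,"none");continue
        i=1+s[1:,4].argmax(); P=W[L==i]
        print(n,nm,len(P),P.mean(0).round(1),P[:,2].std().round(1),*fitrect(P))
    for yel in [(hsv[...,0]>24)&(hsv[...,0]<33)&(hsv[...,1]>180)&B(500,720,-150,150,-6,8)]:
        k,L,s,_=cv2.connectedComponentsWithStats(yel.astype(np.uint8))
        for i in range(1,k):
            if s[i,4]>25: print("yel",s[i,4],*fitrect(W[L==i]))
E
```

```text
top stop 523 [688.2  -3.3  30. ] 2.8 [688.6  -3.3] [258.4  22.4] 76.52
top boxrim 403 [556.4  40.5  59.8] 2.7 [550.4  43.5] [130.3 115.2] 77.48
top boxhinge 9 [502.9  82.8  55.8] 3.3 [502.5  82.4] [15.1  3.3] 80.05
top lidpanel 702 [454.1 303.3  10. ] 2.9 [455.1 305.7] [112.3  83.4] 63.71
top lidblock 97 [445.4 310.2  39.7] 2.5 [445.6 310.2] [44.4 21.5] 63.02
top lidknuck 2 [501.4 271.7  12.8] 0.3 [501.4 271.7] [3. 0.] 178.27
yel 93 [650.8  97.8] [ 12.5 101.5] 76.31
yel 119 [608.7 -75.7] [ 12.7 100.6] 76.13
scene stop 512 [693.   12.6  29.1] 1.7 [6.889e+02 4.000e-01] [261.3  22.1] 76.18
scene boxrim 444 [556.6  49.7  58.4] 2.0 [552.5  46.6] [134.6 114.8] 78.62
scene boxhinge 103 [524.3  36.4  48.8] 4.7 [524.   43.1] [ 30.9 107.2] 4.21
scene lidpanel 578 [461.8 315.5   9.6] 1.7 [455.6 309.7] [112.6  76.3] 64.63
scene lidblock 121 [447.4 314.1  39.2] 1.6 [445.9 313.1] [46.4 23.4] 64.44
scene lidknuck 58 [503.2 288.3  14.5] 2.7 [501.  288.4] [28.2 21.1] 65.48
```

View pics/crop1.png

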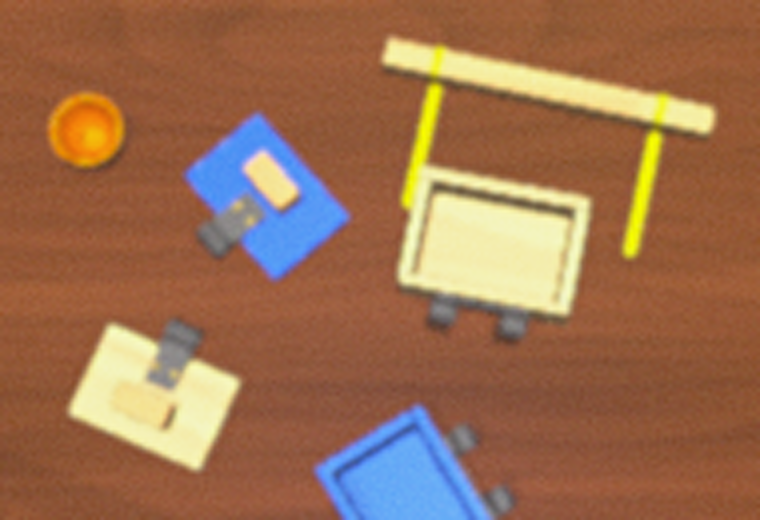

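The crop confirms it: wooden lid at crop (155,395), wooden box at (495,245), and stop yaw about -13.6°. Next I work out the approach.

```bash
cat > go.py <<'E'
import sys
from h import *
from scipy.spatial.transform import Rotation as R
def plan(x,y,z,yawdeg):
    "yawdeg: heading of the frame whose y the tool y is parallel to (tool down)"
    s=robot.read_state(); p=np.array(s["tool_pos"]); A=np.array(s["ee_rot"])
    c=[]
    for f in(1,-1):
        a=np.radians(yawdeg); Y=f*np.array([-np.sin(a),np.cos(a),0]); Z=np.array([0,0,-1.]); 
        B=np.c_[np.cross(Y,Z),Y,Z]; rv=R.from_matrix(A.T@B).as_rotvec(); c.append((np.linalg.norm(rv),rv,B))
    n,rv,B=min(c,key=lambda t:t[0]); d=np.array([x,y,z])-p
    print("t",s["clock"],"p",p.round(1),"F",np.round(s["wrist_force"],1),"w",round(s["width"],3),"gf",s["grip_force"],"q6",np.round(s["joint_positions"],2)[5])
    print("world d",d.round(1),"rot units",(np.degrees(rv)/5).round(2),"shift in present axes",(A.T@d/30).round(2),"in turned axes",(B.T@d/30).round(2))
if __name__=="__main__": plan(*map(float,sys.argv[1:]))
E
python3 go.py 484 60 231 -13.6; python3 -c "
from h import *;print(np.round(robot.read_state()['ee_rot'],3))"
```

```text
t 1.4 p [238.  523.4 231.3] F [-1.1 -0.   0.7] w 0.996 gf 0.0 q6 -0.02
world d [ 2.460e+02 -4.634e+02 -3.000e-01] rot units [ 0.   -0.   -2.17] shift in present axes [-1.386e+01 -1.067e+01  1.000e-02] in turned axes [-1.160e+01 -1.309e+01  1.000e-02]
[[-0.91   0.414  0.   ]
 [ 0.414  0.91   0.   ]
 [ 0.     0.    -1.   ]]
```

```bash
python3 -m pendant '{"angular":[[0,0,-0.72],[0,0,-0.72],[0,0,-0.73],[0,0,0],[0,0,0],[0,0,0],[0,0,0],[0,0,0]],"translation":[[0,0,0],[0,0,0],[0,0,0],[-0.8,-0.9,0],[-0.8,-0.9,0],[-0.8,-0.9,0],[-0.8,-0.9,0],[-0.8,-0.9,0]],"hand":[85,85,85,85,85,85,85,85]}'
python3 -m pendant '{"angular":[[0,0,0],[0,0,0],[0,0,0],[0,0,0],[0,0,0],[0,0,0],[0,0,0],[0,0,0]],"translation":[[-0.8,-0.9,0],[-0.8,-0.9,0],[-0.8,-0.9,0],[-0.8,-0.9,0],[-0.8,-0.9,0],[-0.8,-0.9,0],[-0.8,-0.9,0],[-0.8,-0.9,0]],"hand":[85,85,85,85,85,85,85,85]}'; python3 go.py 484 60 120 -13.6
```

```text
clock: 2.2
tool_pos: [323.4, 362.7, 231.4]
ee_rot: [[-0.972, 0.235, 0.0], [0.235, 0.972, 0.0], [-0.0, 0.0, -1.0]]
wrist_force: [1.2, 0.5, 0.2]
width: 0.992
grip_force: 0.0
clock: 3.0
tool_pos: [459.3, 107.5, 231.5]
ee_rot: [[-0.972, 0.235, 0.001], [0.235, 0.972, 0.0], [-0.001, 0.0, -1.0]]
wrist_force: [0.4, -0.6, -0.6]
width: 0.996
grip_force: 0.0
t 3.0 p [459.3 107.5 231.5] F [ 0.4 -0.6 -0.6] w 0.996 gf 0.0 q6 -1.13
world d [  24.7  -47.5 -111.5] rot units [ 0.    0.01 -0.  ] shift in present axes [-1.17 -1.35  3.72] in turned axes [-1.17 -1.34  3.72]
```

```bash
python3 -m pendant '{"angular":[[0,0,0],[0,0,0],[0,0,0],[0,0,0],[0,0,0],[0,0,0]],"translation":[[-0.6,-0.7,0.6],[-0.57,-0.65,0.6],[0,0,0.9],[0,0,0.9],[0,0,0.72],[0,0,0]],"hand":[85,85,85,85,85,85]}'; python3 go.py 484 60 5 -13.6; python3 - <<'E'
from m import *
a,W=grab("top"); cv2.imwrite("pics/c2.png",cv2.resize(a[130:250,220:360],None,fx=4,fy=4,interpolation=cv2.INTER_CUBIC)[...,::-1])
a2,W=grab("scene");cv2.imwrite("pics/c3.png",cv2.resize(a2[140:300,230:430],None,fx=4,fy=3.7,interpolation=cv2.INTER_CUBIC)[...,::-1])
E
```

```text
clock: 3.6
tool_pos: [481.2, 60.9, 117.2]
ee_rot: [[-0.972, 0.235, -0.006], [0.235, 0.972, -0.001], [0.006, -0.002, -1.0]]
wrist_force: [-0.4, -0.7, -0.2]
width: 0.993
grip_force: 0.0
t 3.6 p [481.2  60.9 117.2] F [-0.4 -0.7 -0.2] w 0.993 gf 0.0 q6 -1.23
world d [   2.8   -0.9 -112.2] rot units [-0.02 -0.07 -0.  ] shift in present axes [-0.12 -0.    3.74] in turned axes [-0.1  -0.01  3.74]
```

View pics/c3.png

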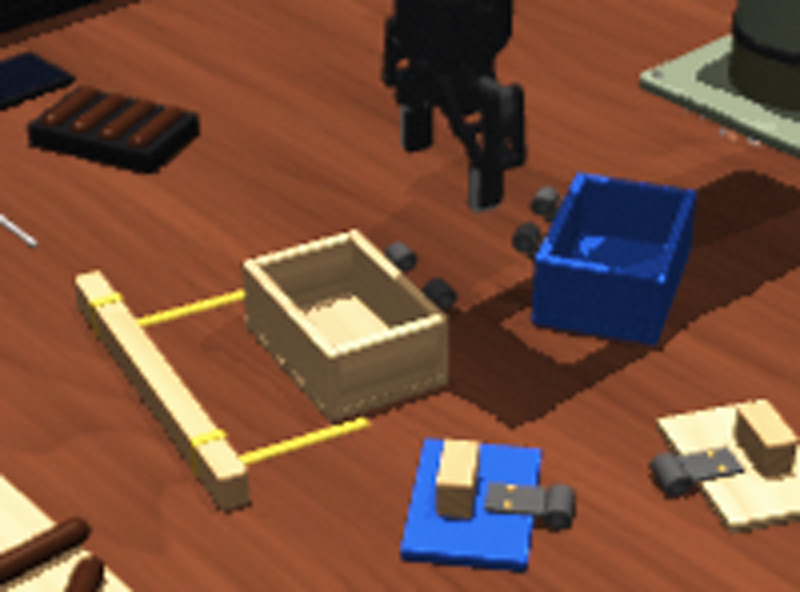

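The picture shows the open gripper at (460,130) in front of the box, and the way down is clear of both boxes.

```bash
python3 -m pendant '{"angular":[[0,0,0],[0,0,0],[0,0,0],[0,0,0],[0,0,0],[0,0,0],[0,0,0]],"translation":[[0,0,0.8],[0,0,0.8],[0,0,0.8],[0,0,0.7],[0,0,0.5],[0,0,0],[0,0,0]],"hand":[85,85,85,85,85,85,85]}'; python3 go.py 580.5 23.5 8 -13.6
```

```text
clock: 4.4
tool_pos: [484.6, 61.5, 12.9]
ee_rot: [[-0.972, 0.235, 0.002], [0.235, 0.972, 0.0], [-0.002, 0.001, -1.0]]
wrist_force: [0.3, -0.4, 0.5]
width: 0.996
grip_force: 0.0
t 4.4 p [484.6  61.5  12.9] F [ 0.3 -0.4  0.5] w 0.996 gf 0.0 q6 -1.23
world d [ 95.9 -38.   -4.9] rot units [0.01 0.03 0.  ] shift in present axes [-3.41 -0.48  0.17] in turned axes [-3.41 -0.48  0.16]
```

```bash
python3 -m pendant '{"angular":[[0,0,0],[0,0,0],[0,0,0],[0,0,0],[0,0,0],[0,0,0],[0,0,0],[0,0,0]],"translation":[[-0.3,0,0.08],[-0.3,0,0.08],[-0.2,0,0],[-0.2,0,0],[-0.25,-0.04,0],[-0.25,-0.05,0],[-0.25,-0.05,0],[0,0,0]],"hand":[85,85,85,85,85,85,85,85]}'; python3 go.py 580.5 23.5 8 -13.6
```

```text
clock: 5.2
tool_pos: [533.1, 44.5, 6.5]
ee_rot: [[-0.972, 0.236, -0.002], [0.236, 0.972, 0.0], [0.002, -0.0, -1.0]]
wrist_force: [-2.1, -0.4, -1.0]
width: 0.996
grip_force: 0.0
t 5.2 p [533.1  44.5   6.5] F [-2.1 -0.4 -1. ] w 0.996 gf 0.0 q6 -1.27
world d [ 47.4 -21.    1.5] rot units [-0.01 -0.02 -0.01] shift in present axes [-1.7  -0.31 -0.05] in turned axes [-1.7  -0.31 -0.05]
```

```bash
python3 -m pendant '{"angular":[[0,0,0],[0,0,0],[0,0,0],[0,0,0],[0,0,0],[0,0,0],[0,0,0],[0,0,0]],"translation":[[-0.2,-0.05,0],[-0.2,-0.05,0],[-0.2,-0.05,0],[-0.2,-0.05,0],[-0.2,-0.05,0],[-0.2,-0.03,0],[-0.15,-0.03,0],[0,0,0]],"hand":[85,85,85,85,85,85,85,85]}'; python3 go.py 580.5 23.5 8 -13.6; python3 - <<'E'
from m import *
for n in("top","scene"):
    a,W=grab(n); X,Y,Z=W[...,0],W[...,1],W[...,2]
    hsv=cv2.cvtColor(a,cv2.COLOR_RGB2HSV); m=(X>500)&(X<690)&(Y>-90)&(Y<130)&(Z>53)&(Z<67)&(hsv[...,2]>120)&(hsv[...,1]>40)
    k,L,s,_=cv2.connectedComponentsWithStats(m.astype(np.uint8)); P=W[L==1+s[1:,4].argmax()]
    print(len(P),*fitrect(P))
a,W=grab("top");cv2.imwrite("pics/c4.png",cv2.resize(a[110:210,250:370],None,fx=5,fy=5,interpolation=cv2.INTER_CUBIC)[...,::-1])
E
```

```text
clock: 6.0
tool_pos: [569.8, 26.2, 6.5]
ee_rot: [[-0.972, 0.235, -0.002], [0.235, 0.972, 0.0], [0.002, -0.0, -1.0]]
wrist_force: [-3.2, -0.0, -1.8]
width: 0.996
grip_force: 0.0
t 6.0 p [569.8  26.2   6.5] F [-3.2 -0.  -1.8] w 0.996 gf 0.0 q6 -1.31
world d [10.7 -2.7  1.5] rot units [-0.   -0.03 -0.  ] shift in present axes [-0.37 -0.   -0.05] in turned axes [-0.37 -0.   -0.05]
59 [627.1 -52.2] [18.2 60.7] 89.54
325 [624.2  13.8] [134.8  92.6] 75.62
```

View pics/c4.png

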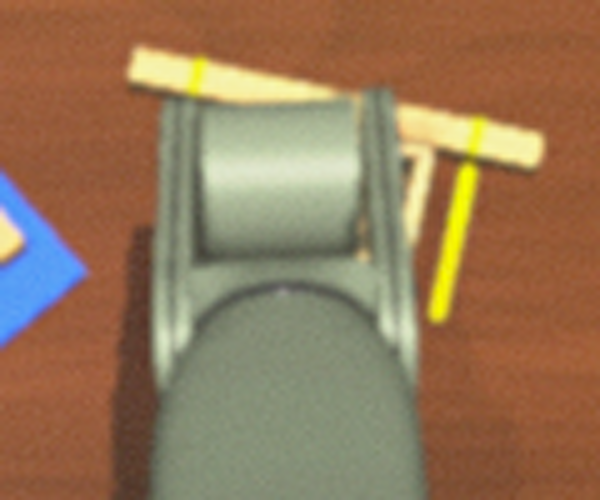

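The arm hides much of the box. By the scene depth it is about 10 mm short of the stop and well centred, so I push on gently until the force rises.

```bash
python3 -m pendant '{"angular":[[0,0,0],[0,0,0],[0,0,0],[0,0,0]],"translation":[[-0.1,0,0],[-0.1,0,0],[-0.06,0,0],[0,0,0]],"hand":[85,85,85,85]}'; python3 -m pendant '{"angular":[[0,0,0],[0,0,0],[0,0,0]],"translation":[[-0.06,0,0],[-0.06,0,0],[0,0,0]],"hand":[85,85,85]}'
```

```text
clock: 6.55
tool_pos: [577.2, 24.6, 6.7]
ee_rot: [[-0.972, 0.235, -0.002], [0.235, 0.972, 0.0], [0.002, -0.0, -1.0]]
wrist_force: [-4.0, 0.5, -0.1]
width: 0.997
grip_force: 0.0
clock: 6.85
tool_pos: [579.7, 24.0, 6.7]
ee_rot: [[-0.972, 0.236, -0.004], [0.236, 0.972, 0.001], [0.004, -0.0, -1.0]]
wrist_force: [-8.1, 2.2, 1.6]
width: 0.993
grip_force: 0.0
```

```bash
python3 -m pendant '{"angular":[[0,0,0],[0,0,0],[0,0,0]],"translation":[[-0.07,0,0],[-0.07,0,0],[0,0,0]],"hand":[85,85,85]}'
```

```text
clock: 7.15
tool_pos: [579.2, 23.8, 5.9]
ee_rot: [[-0.971, 0.237, -0.014], [0.237, 0.972, 0.002], [0.014, -0.002, -1.0]]
wrist_force: [-15.2, 5.2, 4.4]
width: 0.995
grip_force: 0.0
```

Seated: the force rose to 16 N with no further motion. I back off and look.

```bash
python3 -m pendant '{"angular":[[0,0,0],[0,0,0],[0,0,0],[0,0,0],[0,0,0],[0,0,0],[0,0,0],[0,0,0]],"translation":[[0,0,0],[0.3,0,0],[0.6,0,0],[0.7,0,0],[0.4,0,0],[0,0,-0.6],[0,0,-0.9],[0,0,-0.9]],"hand":[85,85,85,85,85,85,85,85]}'
python3 -m pendant '{"angular":[[0,0,0],[0,0,0],[0,0,0],[0,0,0],[0,0,0],[0,0,0],[0,0,0],[0,0,0]],"translation":[[0,0,-0.9],[0,0,-0.9],[0,0,-0.8],[0.8,0.9,0],[0.8,0.9,0],[0.8,0.9,0],[0.2,0.9,0],[0,0.9,0]],"hand":[85,85,85,85,85,85,85,85]}'
python3 go.py 445.6 311 100 -26; python3 - <<'E'
from m import *
for n in("top","scene"):
    a,W=grab(n); X,Y,Z=W[...,0],W[...,1],W[...,2]
    hsv=cv2.cvtColor(a,cv2.COLOR_RGB2HSV)
    B=lambda x0,x1,y0,y1,z0,z1:(X>x0)&(X<x1)&(Y>y0)&(Y<y1)&(Z>z0)&(Z<z1)&(hsv[...,2]>120)
    for nm,m in dict(stop=B(630,740,-150,150,24,36),box=B(540,690,-90,130,53,67),lidblock=B(370,500,230,380,35,46)).items():
        k,L,s,_=cv2.connectedComponentsWithStats(m.astype(np.uint8)); P=W[L==1+s[1:,4].argmax()]
        print(n,nm,len(P),P[:,2].mean().round(1),*fitrect(P))
    for l in("box","box_hinge","lid_knuckle","lid_grip"):
        for r in viewer.landmark_of(l,n): 
            if r["p"]>.3: print(l,w(n,r["centre"]).round(1))
    if n=="top":cv2.imwrite("pics/c5.png",cv2.resize(a[110:240,180:370],None,fx=4,fy=4,interpolation=cv2.INTER_CUBIC)[...,::-1])
E
```

```text
clock: 7.95
tool_pos: [528.6, 36.7, 80.2]
ee_rot: [[-0.972, 0.235, 0.003], [0.235, 0.972, -0.0], [-0.003, 0.001, -1.0]]
wrist_force: [0.5, -0.0, -0.0]
width: 0.996
grip_force: 0.0
clock: 8.75
tool_pos: [483.6, 187.8, 157.9]
ee_rot: [[-0.972, 0.234, 0.004], [0.234, 0.972, 0.001], [-0.003, 0.002, -1.0]]
wrist_force: [0.2, -0.5, -0.3]
width: 0.996
grip_force: 0.0
t 8.75 p [483.6 187.8 157.9] F [ 0.2 -0.5 -0.3] w 0.996 gf 0.0 q6 -0.99
world d [-38.  123.2 -57.9] rot units [0.03 0.03 2.49] shift in present axes [2.2  3.69 1.93] in turned axes [2.94 3.14 1.93]
top stop 405 30.1 [688.5  -3.2] [258.4  23.1] 76.57
top box 376 59.7 [635.    9.7] [130.4  93. ] 76.16
top lidblock 4 40.1 [447.1 331.8] [4.8 3.5] 13.83
box [360.7 108.1   1. ]
box [635.3   6.9   2.4]
box [ 655.5 -417.3    4.1]
box_hinge [576.9  20.1  53.1]
box_hinge [391.9  53.1  49. ]
lid_knuckle [251.5 370.5   7.8]
lid_knuckle [ 645.3 -272.3    0.7]
lid_knuckle [500.  286.   11.2]
lid_grip [621.  210.4  34.1]
lid_grip [442.6 311.3  25.6]
lid_grip [260.  313.4  30. ]
scene stop 516 29.1 [688.    1.1] [259.1  23.5] 76.28
scene box 359 58.8 [635.7  12.9] [137.4  90.3] 76.23
scene lidblock 112 39.4 [445.5 313.5] [44.7 23.2] 63.36
box [356.3 109.6  -0.8]
box [490.  477.7   3.6]
box_hinge [576.9  22.4  49.7]
lid_knuckle [576.6 264.3  10.4]
lid_knuckle [503.1 287.6   6.8]
lid_knuckle [248.8 369.8   7.8]
lid_grip [263.  312.9  30.7]
lid_grip [440.9 313.4  31.2]
lid_grip [620.  210.3  27.9]
```

View pics/c5.png

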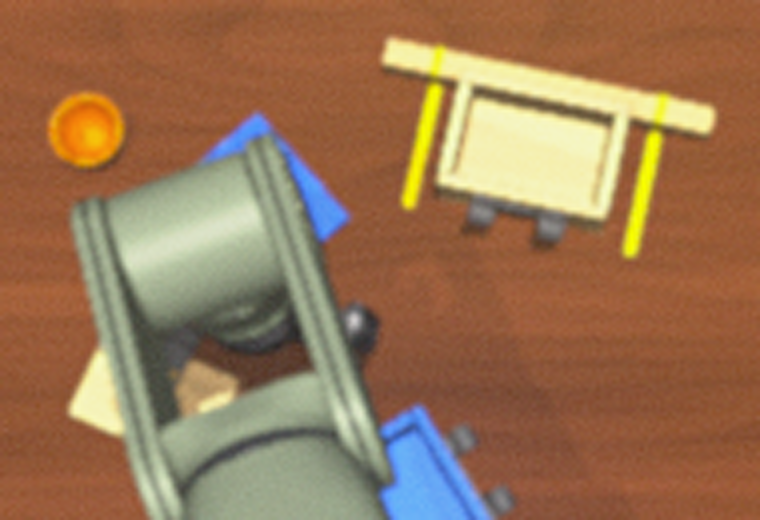

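The box sits flush and centred between the marks, at crop (535,150). Now to the lid.

```bash
python3 -m pendant '{"angular":[[0,0,0.83],[0,0,0.83],[0,0,0.83],[0,0,0],[0,0,0],[0,0,0],[0,0,0],[0,0,0]],"translation":[[0,0,0],[0,0,0],[0,0,0],[0.74,0.8,0],[0.74,0.8,0.3],[0.74,0.8,0.6],[0.72,0.74,0.6],[0,0,0.4]],"hand":[72,72,72,72,72,72,72,72]}'; python3 -m pendant '{"angular":[[0,0,0]],"translation":[[0,0,0]],"hand":[72]}'>/dev/null
python3 go.py 445.6 311.5 14 -26
```

```text
clock: 10.05
tool_pos: [444.5, 311.8, 98.9]
ee_rot: [[-0.9, 0.437, -0.0], [0.437, 0.9, 0.001], [0.001, 0.0, -1.0]]
wrist_force: [0.1, -0.1, -0.4]
width: 0.844
grip_force: 0.0
t 10.15 p [444.3 308.8  98.2] F [-1.   0.9 -0.1] w 0.84 gf 0.0 q6 -0.53
world d [  1.3   2.7 -84.2] rot units [-0.04 -0.02  0.  ] shift in present axes [-0.    0.11  2.81] in turned axes [0.   0.1  2.81]
```

```bash
python3 -m pendant '{"angular":[[0,0,0],[0,0,0],[0,0,0],[0,0,0],[0,0,0],[0,0,0]],"translation":[[0,0.04,0.6],[0,0,0.7],[0,0,0.7],[0,0,0.5],[0,0,0.3],[0,0,0]],"hand":[72,72,72,72,72,72]}'
python3 go.py 445.6 311.5 14 -26
```

```text
clock: 10.75
tool_pos: [446.1, 309.6, 15.5]
ee_rot: [[-0.898, 0.44, -0.001], [0.44, 0.898, -0.001], [0.001, -0.001, -1.0]]
wrist_force: [-1.2, -0.9, -0.1]
width: 0.845
grip_force: 0.0
t 10.75 p [446.1 309.6  15.5] F [-1.2 -0.9 -0.1] w 0.845 gf 0.0 q6 -0.53
world d [-0.5  1.9 -1.5] rot units [-0.01 -0.01 -0.03] shift in present axes [0.04 0.05 0.05] in turned axes [0.04 0.05 0.05]
```

```bash
python3 -m pendant '{"angular":[[0,0,0],[0,0,0],[0,0,0],[0,0,0],[0,0,0],[0,0,0],[0,0,0],[0,0,0]],"translation":[[0.03,0.05,0.03],[0,0,0],[0,0,0],[0,0,0],[0,0,0],[0,0,0],[0,0,0],[0,0,0]],"hand":[72,30,30,30,30,30,30,30]}'
python3 go.py 445.6 311.5 14 -26
```

```text
clock: 11.55
tool_pos: [446.3, 312.7, 16.1]
ee_rot: [[-0.899, 0.439, 0.001], [0.439, 0.899, 0.001], [-0.001, 0.001, -1.0]]
wrist_force: [-0.0, -1.1, 6.4]
width: 0.502
grip_force: 64.0
t 11.55 p [446.3 312.7  16.1] F [-0.  -1.1  6.4] w 0.502 gf 63.973456621170044 q6 -0.53
world d [-0.7 -1.2 -2.1] rot units [ 0.01  0.01 -0.01] shift in present axes [ 0.   -0.05  0.07] in turned axes [ 0.   -0.05  0.07]
```

Gripped, with an opening of 43 mm. I lift it.

```bash
python3 -m pendant '{"angular":[[0,0,0],[0,0,0],[0,0,0],[0,0,0],[0,0,0],[0,0,0],[0,0,0],[0,0,0]],"translation":[[0,0,-0.3],[0,0,-0.6],[0,0,-0.7],[0,0,-0.8],[0,0,-0.8],[0,0,-0.8],[0,0,-0.5],[0,0,0]],"hand":[30,30,30,30,30,30,30,30]}'
python3 go.py 501.5 43 150 -13.7
```

```text
clock: 12.35
tool_pos: [446.6, 313.2, 152.2]
ee_rot: [[-0.898, 0.439, 0.004], [0.439, 0.898, 0.003], [-0.002, 0.004, -1.0]]
wrist_force: [0.8, 0.2, -3.7]
width: 0.502
grip_force: 62.9
t 12.35 p [446.6 313.2 152.2] F [ 0.8  0.2 -3.7] w 0.502 gf 62.86940932273865 q6 -0.53
world d [  54.9 -270.2   -2.2] rot units [ 0.04  0.03 -2.47] shift in present axes [-5.6  -7.29  0.05] in turned axes [-3.91 -8.32  0.07]
```

```bash
python3 -m pendant '{"angular":[[0,0,-0.8],[0,0,-0.85],[0,0,-0.82],[0,0,0],[0,0,0],[0,0,0],[0,0,0],[0,0,0]],"translation":[[0,0,0],[0,0,0],[0,0,0],[-0.2,-0.4,0],[-0.3,-0.65,0],[-0.35,-0.75,0],[-0.35,-0.75,0],[-0.35,-0.75,0]],"hand":[30,30,30,30,30,30,30,30]}'
python3 -m pendant '{"angular":[[0,0,0],[0,0,0],[0,0,0],[0,0,0],[0,0,0],[0,0,0],[0,0,0],[0,0,0]],"translation":[[-0.35,-0.75,0],[-0.35,-0.75,0],[-0.35,-0.75,0],[-0.35,-0.75,0],[-0.35,-0.75,0],[-0.35,-0.75,0],[-0.26,-0.52,0],[0,0,0]],"hand":[30,30,30,30,30,30,30,30]}'
python3 -m pendant '{"angular":[[0,0,0],[0,0,0],[0,0,0]],"translation":[[0,0,0],[0,0,0],[0,0,0]],"hand":[30,30,30]}' >/dev/null
python3 go.py 501.5 43 100 -13.7
```

```text
clock: 13.15
tool_pos: [466.9, 203.3, 149.0]
ee_rot: [[-0.971, 0.238, -0.002], [0.238, 0.971, -0.001], [0.002, -0.002, -1.0]]
wrist_force: [1.2, -0.2, -4.3]
width: 0.504
grip_force: 62.7
clock: 13.95
tool_pos: [500.1, 39.6, 149.2]
ee_rot: [[-0.971, 0.241, -0.002], [0.241, 0.971, -0.001], [0.001, -0.001, -1.0]]
wrist_force: [0.6, -0.3, -4.2]
width: 0.504
grip_force: 62.8
t 14.25 p [500.3  42.7 149.8] F [-0.3  0.5 -3.8] w 0.497 gf 62.75659918785095 q6 -1.27
world d [  1.2   0.3 -49.8] rot units [ 0.   -0.01  0.01] shift in present axes [-0.04  0.02  1.66] in turned axes [-0.04  0.02  1.66]
```

```bash
python3 -m pendant '{"angular":[[0,0,0],[0,0,0],[0,0,0],[0,0,0],[0,0,0],[0,0,0]],"translation":[[0,0,0.4],[0,0,0.6],[0,0,0.6],[0,0,0.5],[0,0,0],[0,0,0]],"hand":[30,30,30,30,30,30]}' >/dev/null
cat > look.py <<'E'
from m import *
import sys
ex=np.array([.9717,-.236,0]); ey=np.array([.236,.9717,0]); H=np.array([576.7,24.6,52.])
s=robot.read_state(); p=np.array(s["tool_pos"]); print(s["clock"],p.round(1),np.round(s["wrist_force"],1)); A=np.array(s["ee_rot"])
kn=p-A[:,0]*62.5+A[:,2]*7; print("predicted knuckle-hinge",[round(float((kn-H)@e),1) for e in(ex,ey,[0,0,1])])
a,W=grab("scene"); X,Y,Z=W[...,0],W[...,1],W[...,2]; hsv=cv2.cvtColor(a,cv2.COLOR_RGB2HSV)
D=W-H; x=D@ex; y=D@ey
zp=p[2]-6
m=(x>-140)&(x<10)&(abs(y)<75)&(abs(Z-zp)<7)&(hsv[...,2]>120)&(hsv[...,1]>40)
q=np.c_[x[m],y[m],Z[m]]; print("panel top (box frame)",len(q),q[:,2].mean().round(1),*fitrect(q), "x",np.percentile(q[:,0],[1,99]).round(1),"y",np.percentile(q[:,1],[1,99]).round(1)); 
c=np.linalg.lstsq(np.c_[q[:,:2],np.ones(len(q))],q[:,2],rcond=None)[0]; print("slopes",c[:2].round(3))
for n in("scene","top"):
  if n=="top": grab("top")
  for l in("box_hinge","lid_knuckle","lid_grip","lid"):
    for r in viewer.landmark_of(l,n):
        d=w(n,r["centre"])-H; v=np.array([d@ex,d@ey,d[2]])
        if np.linalg.norm(v)<130: print(n,l,round(r["p"],2),v.round(1))
if len(sys.argv)>1:
    u,v=map(int,px("scene",H)); u0,v0=max(0,u-70),v-60
    cv2.imwrite(sys.argv[1],cv2.resize(a[v0:v0+110,u0:u0+150],None,fx=5.2,fy=5.2,interpolation=cv2.INTER_CUBIC)[...,::-1])
E
python3 look.py pics/c6.png
```

```text
14.85 [500.5  42.5  86.7] [ 0.5 -0.4 -3.5]
predicted knuckle-hinge [-15.7, -0.6, 27.6]
panel top (box frame) 392 79.9 [-60.4   3.5] [ 82.4 121.7] 14.69 x [-105.2  -31.4] y [-52.6  56.1]
slopes [0.004 0.   ]
scene box_hinge 0.61 [-1.1 -1.9 -1.2]
scene lid_knuckle 0.64 [-15.4  -0.3  25.9]
scene lid_grip 0.71 [-79.3   0.3  50.8]
scene lid 0.71 [-71.2  -3.   16.7]
top lid_grip 0.53 [-77.6  -1.2  49.7]
top lid 0.45 [-70.7  -7.7  19.3]
```

View pics/c6.png

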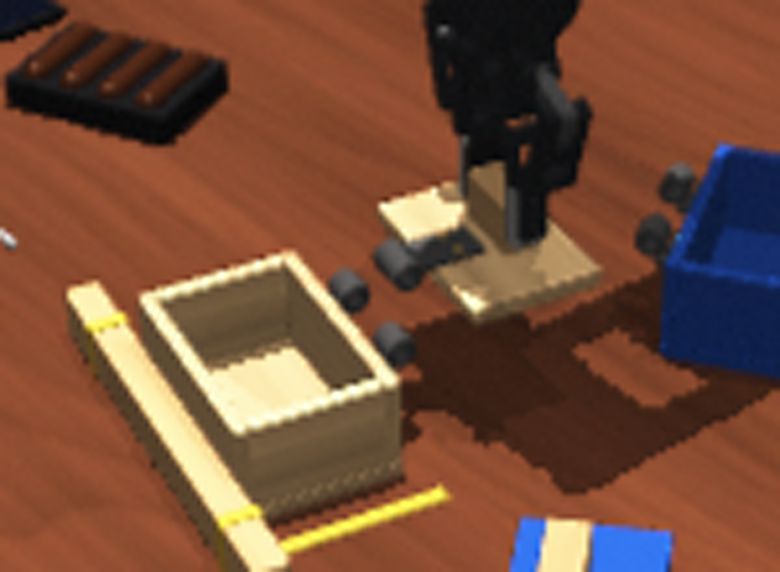

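The lid is level and square to the box: its knuckle at crop (400,265) is 16 mm in front of the gap between the box knuckles at (348,290) and (393,343). I lower it and then move it in.

```bash
python3 -m pendant '{"angular":[[0,0,0],[0,0,0],[0,0,0],[0,0,0],[0,0,0],[0,0,0],[0,0,0]],"translation":[[0,0,0.3],[0,0,0.4],[0,0,0.22],[0,0,0],[-0.1,0.02,0],[-0.15,0,0],[0,0,0]],"hand":[30,30,30,30,30,30,30]}'
python3 look.py
python3 - <<'E'
from look import *
# box and lid by dark-knuckle clouds and rim, same camera
d=np.dstack([x,y,Z]); 
m=(x>-20)&(x<105)&(abs(y)<75)&(abs(Z-59.5)<4)&(hsv[...,2]>120)&(hsv[...,1]>40)
q=d[m]; print("rim x",np.percentile(q[:,0],[1,99]).round(1),"y",np.percentile(q[:,1],[1,99]).round(1))
m=(x>-40)&(x<14)&(abs(y)<42)&(Z>50)&(hsv[...,2]<115)&(hsv[...,1]<90); q=d[m]
for lo,hi in((-40,-17),(-17,17),(17,40)):
    k=q[(q[:,1]>lo)&(q[:,1]<hi)]; print(lo,len(k),np.percentile(k,[2,50,98],axis=0).round(1).tolist())
E
```

```text
clock: 16.05
tool_pos: [509.6, 40.9, 59.9]
ee_rot: [[-0.972, 0.237, 0.002], [0.237, 0.972, 0.0], [-0.002, 0.001, -1.0]]
wrist_force: [1.3, -0.3, -4.3]
width: 0.502
grip_force: 62.7
16.05 [509.6  40.9  59.9] [ 1.3 -0.3 -4.3]
predicted knuckle-hinge [-6.6, -0.0, 1.0]
panel top (box frame) 400 53.0 [-45.    2.6] [111.3 106.4] 89.06 x [-96.4 -19.3] y [-51.5  56.8]
slopes [ 0.002 -0.005]
scene box_hinge 0.67 [-3.1 -1.  -1.9]
scene lid_knuckle 0.82 [-6.7 -0.3 -3.2]
scene lid_grip 0.58 [-72.5   3.1  22.5]
scene lid 0.55 [-60.9  -0.7 -10.9]
top lid_grip 0.34 [ 1.081e+02  1.000e-01 -4.930e+01]
16.55 [508.   41.   59.5] [-0.3  0.1 -3.2]
predicted knuckle-hinge [-8.1, -0.3, 0.5]
panel top (box frame) 405 52.6 [-44.3   1.4] [109.1 114.7] 2.47 x [-98.7   1. ] y [-53.4  56.2]
slopes [ 0.001 -0.   ]
scene lid_knuckle 0.92 [-8.4  2.5 -0.2]
scene lid_grip 0.63 [-77.2  -0.4  21.5]
scene lid 0.75 [-74.4   3.1  20.4]
scene lid 0.69 [-66.6   1.1 -14.3]
rim x [ 14.8 104.9] y [-64.2  67.9]
-40 196 [[-39.1, -37.9, 53.9], [-23.1, -28.3, 376.1], [6.9, -17.5, 409.0]]
-17 515 [[-39.8, -14.9, 53.5], [-35.2, 4.4, 288.8], [-2.2, 16.3, 391.5]]
17 114 [[-39.6, 17.3, 51.6], [-37.2, 22.5, 232.2], [8.5, 37.8, 391.2]]
```

```bash
python3 -m pendant '{"angular":[[0,0,0],[0,0,0],[0,0,0],[0,0,0],[0,0,0],[0,0,0],[0,0,0],[0,0,0]],"translation":[[-0.1,0,0.01],[-0.1,0,0.01],[-0.07,0,0],[0,0,0],[0,0,0],[0,0,0],[0,0,0],[0,0,0]],"hand":[30,30,30,30,30,30,30,30]}'
python3 look.py pics/c7.png
python3 - <<'E'
from look import *
d=np.dstack([x,y,Z])
m=(x>-20)&(x<105)&(abs(y)<75)&(abs(Z-59.5)<4)&(hsv[...,2]>120)&(hsv[...,1]>40)
q=d[m]; print("rim x",np.percentile(q[:,0],[1,99]).round(1),"y",np.percentile(q[:,1],[1,99]).round(1))
m=(x>-13)&(x<13)&(abs(y)<42)&(Z>50)&(Z<64)&(hsv[...,2]<115); q=d[m]
for lo,hi in((-40,-16),(-14,14),(16,40)):
    k=q[(q[:,1]>lo)&(q[:,1]<hi)]; print(lo,len(k),np.percentile(k,[2,50,98],axis=0).round(1).tolist())
E
```

```text
clock: 17.85
tool_pos: [515.9, 39.1, 58.8]
ee_rot: [[-0.972, 0.237, 0.0], [0.237, 0.972, 0.0], [0.0, 0.0, -1.0]]
wrist_force: [-0.2, -0.5, -4.6]
width: 0.503
grip_force: 62.7
17.85 [515.9  39.1  58.8] [-0.2 -0.5 -4.6]
predicted knuckle-hinge [-0.0, -0.3, -0.2]
panel top (box frame) 401 51.9 [-39.5   2.4] [ 97.3 116.1] 4.45 x [-89.3   2.1] y [-53.3  56.3]
slopes [-0.004 -0.003]
scene box_hinge 0.63 [ 1.2 -3.2 -1.2]
scene lid_knuckle 0.77 [-3.3  3.2 -4.1]
scene lid_grip 0.71 [-64.    2.2  23.5]
scene lid_grip 0.6 [105.4   1.3 -52.4]
scene lid 0.67 [-54.5  -0.7  -9. ]
scene lid 0.24 [-67.5  -0.7  21.5]
18.35 [516.   39.1  58.8] [-0.4 -0.4 -4.3]
predicted knuckle-hinge [0.1, -0.3, -0.2]
panel top (box frame) 398 52.0 [-41.3   1. ] [113.9  99. ] 89.93 x [-89.5 -14.6] y [-52.8  57. ]
slopes [-0.003  0.002]
scene box_hinge 0.64 [-0.9 -1.8  2. ]
scene lid_knuckle 0.72 [-0.7  2.1  0. ]
scene lid_grip 0.94 [-65.8   1.   18.1]
scene lid_grip 0.21 [ 57.1   0.6 -53.6]
scene lid 0.95 [-57.4  -0.5 -16.8]
rim x [ -8.7 104.8] y [-63.1  67.3]
-40 30 [[-7.4, -32.7, 51.2], [3.7, -21.9, 58.3], [8.6, -16.1, 61.8]]
-14 51 [[-12.4, -10.3, 50.7], [0.1, 3.2, 56.8], [7.3, 13.1, 60.3]]
16 38 [[-8.2, 20.6, 51.0], [2.3, 29.7, 57.8], [9.6, 37.5, 61.3]]
```

View pics/c7.png

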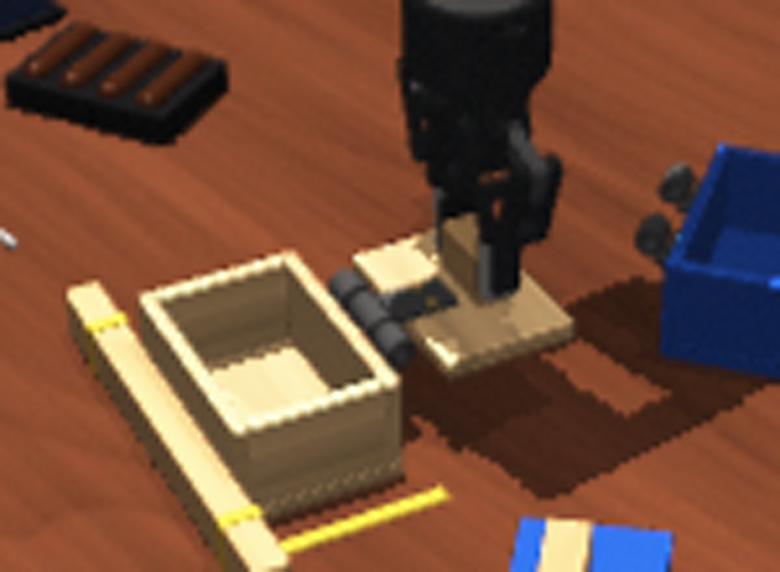

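The three knuckles lie in one line at crop (345,285) to (400,350). Panel and rim centres agree to about 0.3 mm in y, depth and height are within about 1 mm, and the wrist force is just the lid's weight, so nothing is touching. I hand it in.

```bash
python3 -c "
from cell import robot
s=robot.read_state();print(s['clock'],s['tool_pos'],s['wrist_force'],s['grip_force']);print(robot.hand_in())"
```

```text
18.85 [515.94250062  39.07797405  58.79289859] [ 1.64983344 -0.93388786 -4.03375126] 62.73942232131958
the job is handed in; nothing more can be done
None
```

I handed the job in at about 19 s (no verdict was returned): the box is flush against the stop and centred between the marks, and the lid is held still and level in the air with its knuckle in line between the box's two, within about 1 mm by my measurements.

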